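Change the filter screen in the wax filter box

ROBOT

A 6-joint arm with a two-finger parallel gripper is mounted at the origin on the work surface. World frame = base frame: x ahead of the robot, y to its left, z up, the work surface at z = 0. Lengths are in m, angles in rad, forces in N, time in s.
With the tool pointing down it reaches from about 0.3 to 0.775 m from the base axis. Payload 14.6 kg.
Tool frame: the origin (TCP) lies at the very end of the fingers, on their centre line; the grasp point (between the pads) lies 19 mm behind it (ctrl.grasp_offset is the distance from the TCP to the grasp point, in m); z points along the fingers, y is the line along which they close (so a half turn about z gives the same grasp; the last joint's range is limited). The gripper opens to 94 mm and grips with 3 to 60 N. Pads are 16 mm wide; open, the fingers measure 119 mm over their backs; the gripper's body (75 mm by 177 mm) begins 78 mm behind the grasp point.
Start: joints at [1.093, 0.3, 1.521, -0, 1.321, -0.067], TCP at [0.22, 0.504, 0.205] pointing down, gripper open.
Joint ranges: [-3.03, 3.03], [-0.79, 2.21], [0.23, 2.52], [-1.04, 4.18], [0, 3.07], [-2.55, 2.55]. Speed limits (rad/s): [2.22, 2.22, 2.57, 3.14, 3.14, 3.14].

INTERFACE

Orientations are given as [roll, pitch, yaw] about the fixed x, y, z axes, in that order (R = Rz(yaw) Ry(pitch) Rx(roll)).
In Python, from station import ctrl gives the robot as it stands.
- The arm moves only by the tool step_arm, never from a script. Its argument "plan" is a list that holds one entry, the list of rows, each a list of 6 numbers: the shift along the tool's x, y, z in units of 30 mm (1.0 is 30 mm), then the turn, a rotation vector about the tool's x, y, z in units of 6 degrees (1.0 is 6 degrees). In form: [[[dx, dy, dz, wx, wy, wz], ...]]. A call has 1 to 8 rows; each row is the pose to reach, as a shift and turn from the pose commanded when the call began, along the tool's axes at that moment; what a row does not reach only later rows make up. A row lasts 1/12 s, in which the tool goes at most 41.7 mm and 7.16 degrees, less where a joint would pass 70% of its speed; a pose out of reach is approached as far as the arm can. A call with a gripper value outside its range is refused whole. "grip" is the opening, from 0 (shut) to 1 (fully open), set as the call begins (left out, the last holds). The fingers move at their own pace and stop on an object; "squeeze" is the grip in N (left out, the last holds). Time passes only in rows, so rows that repeat a pose let the fingers close. It gives the time, the measured TCP pose, the force, the opening and the grip force at its end, in the units of the state.
- ctrl.get_obs(): the state, without advancing time (a new reading comes with each control period).
- ctrl.camera(name): name is "scene" or "side" or "wrist"; returns the picture (400x640x3 uint8, red, green, blue); there is no depth.
- ctrl.camera_model(name): a dict with "intrinsics" (3x3 intrinsics, pixels), "R" (3x3) and "t" (3): a world point X has camera coordinates R X + t; the wrist camera has in their place "tool_from_camera" (4x4, takes a point from camera to tool coordinates, whose origin is the TCP and whose axes are the flange's). Camera axes: x right, y down, z forward; pixel columns grow to the right and rows downward; lengths in m; the calibration is good to about 2 mm. A picture is of the moment at which its call begins: read the wrist's pose just before it. camera_model takes no time and is no camera call.
- ctrl.hand_in(): hands the job in; it is judged then, once.
Trained networks look in the newest picture that a camera, given by its name, has taken for a name from the list of things; names that differ only in an ending like _2 or _b are one class to them, and where a whole thing is asked for, a point or a joint stands for the part that bears it (a point fixed in the world has none). Each returns a list of dicts, best first, with "confidence" (0 to 1); they miss things now and then, are a little off and sometimes report something else, mostly with a low value. They report only what shows in the picture. A call takes as long as a camera call.
- ctrl.masks_of(query, camera): "pixels" (400x640 bool, what is visible of it) and "at" ([column, row] in pixels, amid what is visible of it).
- ctrl.place_of(query, camera): "at" ([column, row] in pixels: a listed point, or the origin of a listed thing).
The state is a dict: "time_s": time; "qpos": joint angles; "joint_vel": joint speeds; "tau": joint torques, N m; "ee_pos": TCP position; "eef_rot": TCP orientation; "force": force on the tool from outside, world axes, zero at the start; "moment": the same for the moment, N m; "grip_width": finger opening in m; "grip_force": force on a finger pad.
Only numpy, scipy, OpenCV 4.12 (cv2) and the standard library are available. Lean on these libraries where they do the work, as an engineer would, in place of code of your own. Each camera call takes 0.05 s, during which the arm holds its last target. There are 200 camera calls.

TASK

Change the wax filter box over to its fine screen: lift the black-handled coarse screen out of the box and hang it on the spare hook, together with every screen that hangs in front of the yellow-handled fine one on the crowded hook. Then take the yellow screen off the hook, slide it down the box's guides until it is fully home, and lastly put the loose cover squarely on the tap end of the box. Leave the candles, mugs, tin, wax block and melt tray where they stand.

Things in the scene. Friction and masses are not known exactly. Their poses are not given: they have to be found in the camera images.
- full_hook: Crowded hook: screens hang 28 mm apart, yellow rearmost at x = +55. Fixed stand, base 200 x 90 x 10. Level round prong, 8 thick, axis 190 above bench, from post (face x = +82, 24 wide, top 196 up) to its free end at x = -90, its last 12 mm turned up, to 202 above bench. Origin: on bench under prong's middle; x along prong to the post, z up. A hung screen's origin is 60 up
- spare_hook: Empty spare hook: a fixed stand just like full_hook (same sizes, origin and axes: prong along x, axis 190 above the bench, post at +x, upturned free end at x = -90). It takes five screens 28 mm apart, the rearmost at x = +55
- box: Open steel filter box on legs, fixed: 200 (x) x 102 (y), walls 4, inner floor 50 and rim 142 above bench; brass tap with red handle on its -x end, 45 long. At x = 0 a channel on each side wall, 10 deep, takes a screen across the box from above: slot 9 (x) by 94 (y), top 22 mm flared to 19. Screen home: on the floor, frame top 8 above rim. Origin: on bench under centre; z up
- cover: Loose cover, flat on the bench at first: steel plate 84 (x) x 102 (y) x 4 on an inset 72 x 86, 8 deep, that drops inside the walls; black grip 40 (x) x 16 (y), 32 high on the plate, top 44 above origin. Origin: centre of the inset's underside; z up. In place over the tap end: origin at box x = -56, y = 0, 134 above bench, y across the box, either way round. 0.25 kg
- fine: Filter screen, yellow handle, fine mesh, rearmost on full_hook. Steel frame 90 wide (y), 100 high (z), 6 thick (x), foot (lowest 8) tapered to 84 x 4. Above it a loop handle 40 wide, 42 high, 6 thick: 6 mm side bars, 8 mm top bar; window 28 wide, from 100 to 134 above the origin. Origin: centre of the lower edge; x normal to the screen, z up; both faces alike. 0.16 kg
- coarse: Filter screen, black handle, coarse, at first home in the box. Steel frame 90 wide (y), 100 high (z), 6 thick (x), foot (lowest 8) tapered to 84 x 4. Above it a loop handle 40 wide, 42 high, 6 thick: 6 mm side bars, 8 mm top bar; window 28 wide, from 100 to 134 above the origin. Origin: centre of the lower edge; x normal to the screen, z up; both faces alike. 0.16 kg
- blue: Filter screen, blue handle, in front on full_hook; order varies. Steel frame 90 wide (y), 100 high (z), 6 thick (x), foot (lowest 8) tapered to 84 x 4. Above it a loop handle 40 wide, 42 high, 6 thick: 6 mm side bars, 8 mm top bar; window 28 wide, from 100 to 134 above the origin. Origin: centre of the lower edge; x normal to the screen, z up; both faces alike. 0.16 kg
- red: Filter screen, red handle, in front on full_hook; order varies. Steel frame 90 wide (y), 100 high (z), 6 thick (x), foot (lowest 8) tapered to 84 x 4. Above it a loop handle 40 wide, 42 high, 6 thick: 6 mm side bars, 8 mm top bar; window 28 wide, from 100 to 134 above the origin. Origin: centre of the lower edge; x normal to the screen, z up; both faces alike. 0.16 kg
- green: Filter screen, green handle, in front on full_hook; order varies. Steel frame 90 wide (y), 100 high (z), 6 thick (x), foot (lowest 8) tapered to 84 x 4. Above it a loop handle 40 wide, 42 high, 6 thick: 6 mm side bars, 8 mm top bar; window 28 wide, from 100 to 134 above the origin. Origin: centre of the lower edge; x normal to the screen, z up; both faces alike. 0.16 kg
- white: Filter screen, white handle, in front on full_hook; order varies. Steel frame 90 wide (y), 100 high (z), 6 thick (x), foot (lowest 8) tapered to 84 x 4. Above it a loop handle 40 wide, 42 high, 6 thick: 6 mm side bars, 8 mm top bar; window 28 wide, from 100 to 134 above the origin. Origin: centre of the lower edge; x normal to the screen, z up; both faces alike. 0.16 kg
- jar1: Bystander: white candle in a glass, 72 across, 100 high. Origin: centre of its underside
- jar2: Bystander: pink candle in a glass, 68 across, 120 high. Origin: centre of its underside
- mug1: Bystander: yellow candle mug, 76 across, 110 high, with handle. Origin: centre of its underside
- mug2: Bystander: light blue candle mug, 76 across, 110 high, with handle. Origin: centre of its underside
- tin: Bystander: aluminium candle tin, 68 across, 40 high. Origin: centre of its underside
- wax_block: Bystander: cream wax block 100 x 60 x 35. Origin: centre of its underside
- melt_tray: Bystander: black wax-melt tray with six pastel cups, 130 x 88 x 30. Origin: centre of its underside

How it is judged:
On the way, in this order (a step that is already met when the one before it is completed fails the run):
1. the coarse screen and all the screens that hung in front of the yellow one hang on the spare hook, let go (x of coarse in the frame of spare_hook between -0.08 and 0.082 m and y of coarse in the frame of spare_hook between -0.06 and 0.06 m and z of coarse in the frame of spare_hook between 0.05 and 0.078 m and angle between each of coarse, blue, red, green, white's own z axis and vertical below 0.4 rad and contact force between the fingers and coarse below 0.5 N and x of blue in the frame of spare_hook between -0.08 and 0.082 m and y of blue in the frame of spare_hook between -0.06 and 0.06 m and z of blue in the frame of spare_hook between 0.05 and 0.078 m and contact force between the fingers and blue below 0.5 N and x of red in the frame of spare_hook between -0.08 and 0.082 m and y of red in the frame of spare_hook between -0.06 and 0.06 m and z of red in the frame of spare_hook between 0.05 and 0.078 m and contact force between the fingers and red below 0.5 N and x of green in the frame of spare_hook between -0.08 and 0.082 m and y of green in the frame of spare_hook between -0.06 and 0.06 m and z of green in the frame of spare_hook between 0.05 and 0.078 m and contact force between the fingers and green below 0.5 N and x of white in the frame of spare_hook between -0.08 and 0.082 m and y of white in the frame of spare_hook between -0.06 and 0.06 m and z of white in the frame of spare_hook between 0.05 and 0.078 m and contact force between the fingers and white below 0.5 N), for 0.2 s.
2. the yellow screen stands fully home in the guides of the box (x of fine in the frame of box between -0.005 and 0.005 m and y of fine in the frame of box between -0.005 and 0.005 m and z of fine in the frame of box between 0.046 and 0.054 m and angle between fine's own z axis and vertical below 0.05 rad and angle between the x axis of fine and the x axis of box, either way round below 0.1 rad), for 0.2 s.
3. the cover lies in place on the tap end of the box (x of cover in the frame of box between -0.068 and -0.044 m and y of cover in the frame of box between -0.01 and 0.01 m and z of cover in the frame of box between 0.13 and 0.138 m and angle between cover's own z axis and vertical below 0.06 rad), for 0.2 s.
At the end, for the whole second after the job is handed in: Black and all front screens hang on the spare prong (origin 50-78 mm up, within 60 mm of its line, tilt < 0.4 rad); yellow screen in the guides, within 4 mm of the floor, tilt < 0.05; cover on the tap end within 12 mm along, 10 across, 4 in height, tilt < 0.06; all at rest (all of step 1 and all of step 2 and all of step 3 and linear speed of each of blue, red, green, white, coarse, fine, cover below 0.02 m/s); the robot touches nothing.
It fails at once if a candle, mug, tin, wax block or melt tray is shifted by more than 30 mm or tipped (distance of any of jar1, jar2, mug1, mug2, tin, wax_block, melt_tray from where it was at the start of the episode above 0.03 m or angle between any of jar1, jar2, mug1, mug2, tin, wax_block, melt_tray's own z axis and vertical above 0.3 rad).
Of blue, red, green, white only 2 to 4 are there at a start; the rules pass over those that are not, and their reading is None.
At some moment in a run one of cover may be knocked a few centimetres aside while the robot is not near it.
Once in a run the grip may slacken for a moment while it holds something.
It also fails if it takes over 210 s, if anything falls off the work surface, if the arm or the gripper's body presses on something with over 40 N, if the wrist force passes 120 N, or if a joint passes its speed limit or range.

## Working session

There is one attempt and no reset: what is moved stays moved. The work goes in short steps, Python scripts to look and compute and a tool call to move; the robot and the scene stay as the last step left them, time stands still between calls to the robot, and variables do not carry over. Pictures are saved under pics/ and viewed, at most 18 in all, crops included, and the job is handed in when it is done.

Besides the shell and the picture viewer there is one more tool, called in YAML: its name, and indented under it one key for each argument. step_arm: Moves the arm, as the interface text tells. Its arguments: {"type":"object","properties":{"plan":{"type":"array","items":{"type":"array","items":{"type":"array","items":{"type":"number"}}}},"grip":{"type":"number"},"squeeze":{"type":"number"}},"required":["plan"]}

```bash
ls; mkdir -p pics; cat > h.py <<'E'
import numpy as np, cv2
from station import ctrl
from scipy.spatial.transform import Rotation as Ro
def proj(cam,P):
    m=ctrl.camera_model(cam); P=np.atleast_2d(P)
    c=P@np.array(m["R"]).T+np.array(m["t"]); p=c@np.array(m["intrinsics"]).T
    return p[:,:2]/p[:,2:]
def ray(cam,uv):
    m=ctrl.camera_model(cam); K=np.array(m["intrinsics"])
    if cam=="wrist":
        o=ctrl.get_obs(); T=np.array(m["tool_from_camera"]); R=Ro.from_euler('xyz',o["eef_rot"]).as_matrix()
        d=R@T[:3,:3]@np.linalg.solve(K,[uv[0],uv[1],1]); return R@T[:3,3]+o["ee_pos"],d
    R=np.array(m["R"]);t=np.array(m["t"])
    return -R.T@t, R.T@np.linalg.solve(K,[uv[0],uv[1],1])
def atz(cam,uv,z):
    o,d=ray(cam,uv); return o+d*(z-o[2])/d[2]
def save(cam,n):
    im=ctrl.camera(cam); cv2.imwrite(f"pics/{n}.png",im[:,:,::-1]); return im
E
python3 - <<'E'
from h import *
for c in ("scene","side"):
    save(c,c+"0")
    m=ctrl.camera_model(c); print(c,ray(c,[320,200]),m["intrinsics"][0][0])
    for n in ["full_hook","spare_hook","box","cover","fine","coarse","blue","red","green","white","jar1","jar2","mug1","mug2","tin","wax_block","melt_tray"]:
        r=ctrl.place_of(n,c)
        print(n,[(np.round(x["at"],1).tolist(),round(x["confidence"],2),atz(c,x["at"],0)[:2].round(3).tolist()) for x in r[:2]])
print(ctrl.camera_model("wrist")); print(ctrl.get_obs())
E
```

```text
pics
scene (array([1.3750716 , 0.50473261, 1.17992288]), array([-0.55291241, -0.36354452, -0.74975326])) 493.61547371689795
full_hook [([334.9, 214.4], 0.68, [0.53, 0.004])]
spare_hook [([265.3, 189.5], 0.78, [0.562, -0.242])]
box [([315.3, 276.5], 0.72, [0.752, 0.077]), ([387.4, 247.2], 0.64, [0.554, 0.2])]
cover [([474.9, 277.6], 0.88, [0.515, 0.454]), ([346.6, 191.1], 0.37, [0.426, -0.016])]
fine [([323.9, 212.3], 0.81, [0.541, -0.029]), ([267.1, 251.6], 0.29, [0.757, -0.089])]
coarse [([392.1, 236.5], 0.84, [0.511, 0.193])]
blue [([235.0, 157.0], 0.17, [0.496, -0.423])]
red [([333.4, 202.8], 0.81, [0.492, -0.025])]
green [([374.6, 302.1], 0.68, [0.734, 0.256]), ([391.9, 237.1], 0.63, [0.514, 0.194])]
white [([345.4, 192.7], 0.91, [0.434, -0.015])]
jar1 [([377.6, 303.8], 0.72, [0.734, 0.265]), ([268.8, 249.8], 0.69, [0.749, -0.088])]
jar2 [([377.6, 303.8], 0.72, [0.734, 0.265]), ([268.8, 249.8], 0.69, [0.749, -0.088])]
mug1 [([317.7, 276.0], 0.66, [0.747, 0.082]), ([229.8, 222.6], 0.64, [0.731, -0.251])]
mug2 [([317.7, 276.0], 0.66, [0.747, 0.082]), ([229.8, 222.6], 0.64, [0.731, 
[... 1914 characters left out ...]
00,
         1.00000000e+00]])}
{'time_s': 1.8, 'qpos': array([ 1.09339805e+00,  2.99957639e-01,  1.52100757e+00,  2.06100126e-05,
        1.32070025e+00, -6.66126201e-02]), 'joint_vel': array([ 0.00021474, -0.0016072 , -0.00159899, -0.00076696, -0.0010292 ,
       -0.00189774]), 'tau': array([-2.66776420e-03, -5.31650090e+01, -3.52918482e+01,  7.07701128e-02,
        2.13084708e-02,  2.65743715e-06]), 'ee_pos': array([0.21962919, 0.50423018, 0.20541075]), 'eef_rot': array([-3.14152134e+00, -2.47701800e-05,  2.73080190e+00]), 'force': array([ 0.20318278,  0.06640788, -0.11766399]), 'moment': array([-0.04139625,  0.03530283,  0.00452168]), 'grip_force': 0.0, 'grip_width': 0.09371727515738805}
```

View pics/scene0.png

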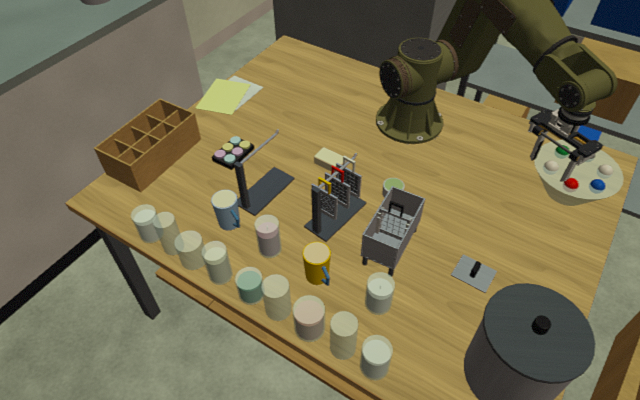

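View pics/side0.png

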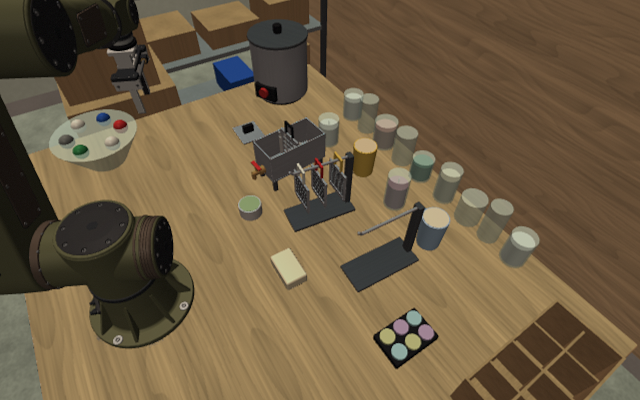

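The scene shows white, red and yellow screens on the crowded hook (about 335,200). The black screen is in the box (395,215), the spare hook is empty (262,175) and the cover is at (475,275). The side view agrees, with the tap on the robot's side of the box. Next I'll move to a wrist view from above.

step_arm:
  plan:
    - [[-8, -5, -7, 0, 0, -3.92], [-8, -5, -7, 0, 0, -3.92], [-8, -5, -7, 0, 0, -3.92], [-8, -5, -7, 0, 0, -3.92], [-8, -5, -7, 0, 0, -3.92], [-8, -5, -7, 0, 0, -3.92], [-8, -5, -7, 0, 0, -3.92], [-8, -5, -7, 0, 0, -3.92]]

```text
time_s: 2.47
ee_pos: [0.3711, 0.2825, 0.4051]
eef_rot: [3.141, 0.001, 3.141]
force: [0.8, 1.1, 0.3]
grip_width: 0.0937
grip_force: 0.0
```

```bash
cat >> h.py <<'E'
def to(pos,yaw):
    "row (units) from the current pose to a tool-down pose, TCP at pos; and rows needed"
    o=ctrl.get_obs(); R=Ro.from_euler('xyz',o["eef_rot"]); p=np.array(o["ee_pos"])
    d=R.inv().apply(np.array(pos)-p)/0.03
    w=(R.inv()*Ro.from_euler('xyz',[np.pi,0,yaw])).as_rotvec()/np.radians(6)
    print("row",np.round(d,2).tolist(),np.round(w,2).tolist(),"rows",round(max(np.linalg.norm(d)*30/41.7,np.linalg.norm(w)*6/7.16),1))
E
python3 -c "
from h import *
print(ctrl.get_obs()['ee_pos'],ctrl.get_obs()['eef_rot']); to([.5,.08,.42],np.pi)"
```

```text
[0.37109997 0.28247322 0.40506933] [3.14124623e+00 5.57763972e-04 3.14145968e+00]
row [-4.3, -6.75, -0.5] [0.0, 0.01, -0.0] rows 5.8
```

step_arm:
  plan:
    - [[-4.3, -6.75, -0.5, 0, 0, 0], [-4.3, -6.75, -0.5, 0, 0, 0], [-4.3, -6.75, -0.5, 0, 0, 0], [-4.3, -6.75, -0.5, 0, 0, 0], [-4.3, -6.75, -0.5, 0, 0, 0], [-4.3, -6.75, -0.5, 0, 0, 0], [-4.3, -6.75, -0.5, 0, 0, 0], [-4.3, -6.75, -0.5, 0, 0, 0]]

```text
time_s: 3.13
ee_pos: [0.5001, 0.0804, 0.4181]
eef_rot: [-3.142, -0.001, 3.139]
force: [-0.2, -0.3, -0.4]
grip_width: 0.0939
grip_force: 0.0
```

```bash
python3 - <<'E'
from h import *
im=save("wrist","w0"); print(ctrl.get_obs()['ee_pos'],ctrl.get_obs()['eef_rot'])
for n,z in [("full_hook",0),("spare_hook",0),("box",0.142),("coarse",.19)]:
    r=ctrl.masks_of(n,"wrist")[:1]
    for x in r:
        m=x["pixels"]; cv2.imwrite(f"pics/m_{n}.png",m.astype(np.uint8)*255)
        c=cv2.minAreaRect(np.argwhere(m)[:,::-1].astype(np.float32)); print(n,x["at"],x["confidence"],c)
big=cv2.resize(im[:,:,::-1],None,fx=2.0,fy=2.0,interpolation=cv2.INTER_CUBIC)
cv2.imwrite("pics/w0s.png",big[:600,240:1040])
E
```

```text
[0.4996338  0.0814673  0.41838413] [ 3.14145875e+00 -3.98361295e-04  3.14029157e+00]
full_hook [276.4, 165.2] 0.65 ((277.2769775390625, 190.78463745117188), (48.3735466003418, 145.6167755126953), 7.125016689300537)
spare_hook [149.9, 200.9] 0.86 ((133.859130859375, 202.5703582763672), (129.1628875732422, 103.74655151367188), 80.15886688232422)
box [387.3, 172.2] 0.65 ((396.15155029296875, 180.1675262451172), (155.57861328125, 79.15641784667969), 86.748046875)
coarse [400.2, 194.5] 0.72 ((398.53985595703125, 195.59735107421875), (26.807157516479492, 59.00235366821289), 86.18592071533203)
```

View pics/w0.png

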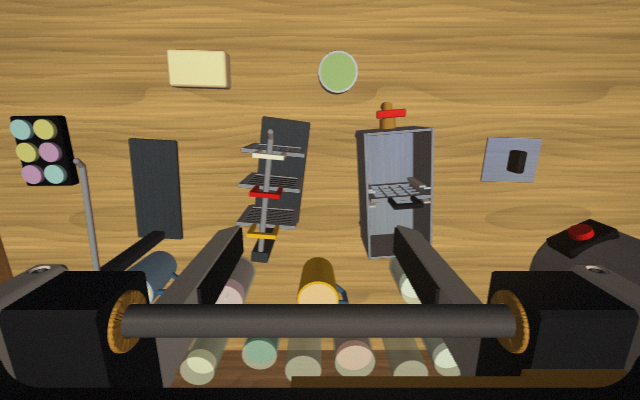

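The wrist view shows full_hook's prong from about (270,132) to (262,250). The spare prong's tip is at (78,162) with its base at 130–183, and the box rim is at (358–432, 128–258). I'll zoom in to pick points.

```bash
python3 - <<'E'
import cv2
im=cv2.imread("pics/w0.png")
c=im[105:275,40:240]; d=im[105:275,230:450]
import numpy as np
a=cv2.resize(c,None,fx=3.5,fy=3.5,interpolation=cv2.INTER_CUBIC); b=cv2.resize(d,None,fx=3.5,fy=3.5,interpolation=cv2.INTER_CUBIC)
cv2.imwrite("pics/za.png",a);cv2.imwrite("pics/zb.png",b);print(a.shape,b.shape)
E
```

```text
(595, 700, 3) (595, 770, 3)
```

View pics/za.png

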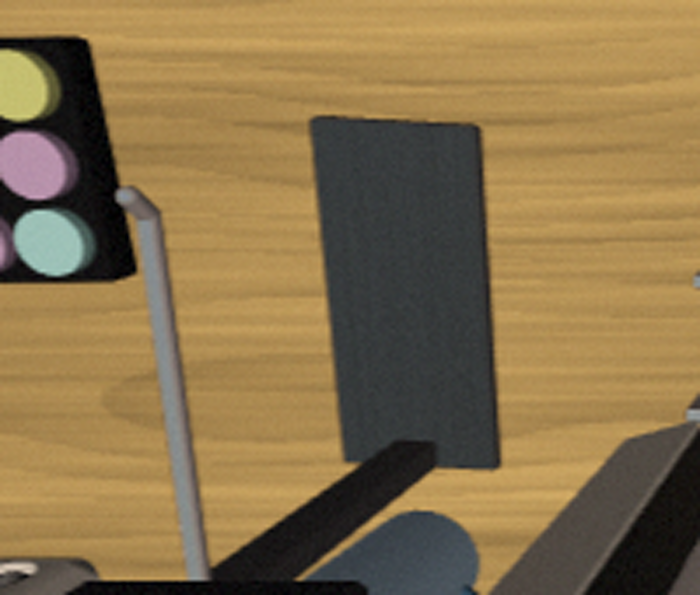

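View pics/zb.png

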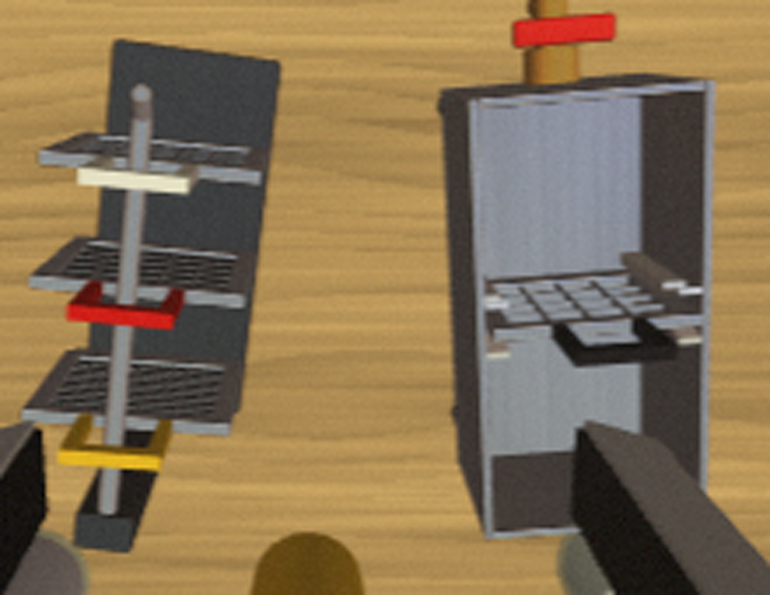

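```bash
cat >> h.py <<'E'
from scipy.optimize import least_squares
def projw(P,o):
    m=ctrl.camera_model("wrist"); T=np.array(m["tool_from_camera"]); R=Ro.from_euler('xyz',o[1]).as_matrix()
    t=(np.atleast_2d(P)-o[0])@R; c=(t-T[:3,3])@T[:3,:3]; p=c@np.array(m["intrinsics"]).T
    return p[:,:2]/p[:,2:]
def fit(pts,lines,o,x0):
    "pts: (local,uv); lines: (y,z,uv) on a local line along x"
    n=len(lines)
    def W(L,q):
        c,s=np.cos(q[2]),np.sin(q[2]); return [q[0]+c*L[0]-s*L[1],q[1]+s*L[0]+c*L[1],L[2]]
    def f(q):
        L=[W(p[0],q) for p in pts]+[W([q[3+i],l[0],l[1]],q) for i,l in enumerate(lines)]
        return (projw(L,o)-np.array([p[1] for p in pts]+[l[2] for l in lines])).ravel()
    r=least_squares(f,list(x0)+[0]*n,loss="soft_l1")
    return r.x, f(r.x).reshape(-1,2)
E
python3 - <<'E'
from h import *
g=ctrl.get_obs(); o=(np.array(g['ee_pos']),g['eef_rot'])
A=lambda u,v:(40+u/3.5,105+v/3.5); B=lambda u,v:(230+u/3.5,105+v/3.5)
np.set_printoptions(suppress=True,precision=4)
print(*fit([([-.1,-.045,.01],A(312,117)),([-.1,.045,.01],A(480,126)),([.1,-.045,.01],A(345,461)),([.1,.045,.01],A(499,468))],
 [(0,.19,A(160,300)),(0,.19,A(196,540))],o,[.565,-.237,0]))
print(*fit([([-.1,-.045,.01],B(115,41)),([-.1,.045,.01],B(280,64)),([-.087,0,.202],B(141,93))],
 [(0,.19,B(132,210)),(0,.19,B(114,480)),(0.045,.01,B(240,400))],o,[.526,0.003,0]))
print(*fit([([-.1,-.051,.142],B(442,93)),([-.1,.051,.142],B(714,82)),([.1,-.051,.142],B(490,537)),],[(.051,.142,B(708,440))],o,[.55,.2,0]))
for n,(a,b) in dict(white=((78,178),(191,185)),red=((68,309),(175,322)),yel=((60,454),(160,462)),blk=((570,356),(676,352))).items():
    z=.202 if n!="blk" else .192
    p=[atz("wrist",B(*q),z) for q in(a,b)]; print(n,(p[0]+p[1])/2,np.linalg.norm(p[0]-p[1]))
E
```

```text
[ 0.5673 -0.2343 -0.0594 -0.0445  0.058 ] [[-0.7427 -0.5341]
 [-0.5777 -0.1813]
 [-0.6132  0.3373]
 [-0.3883  0.7999]
 [ 1.6347 -0.1168]
 [ 0.6834 -0.077 ]]
[ 0.5304  0.0115 -0.1264 -0.0431  0.0685  0.0906] [[-0.8826 -0.3402]
 [ 0.3644 -0.5486]
 [-0.1318  0.629 ]
 [ 0.9036  0.0587]
 [-0.6852 -0.0495]
 [ 0.3678  0.0409]]
[0.5432 0.2075 0.0893 0.061 ] [[ 6.4609  1.3673]
 [-0.6956 -1.8539]
 [-0.9538  0.0698]
 [ 0.2285  0.0017]]
white [0.4752 0.0191 0.202 ] 0.041507385224205315
red [0.5261 0.0121 0.202 ] 0.040721970152663385
yel [0.584 0.005 0.202] 0.03933804258744562
blk [0.5441 0.2067 0.192 ] 0.04157947895073305
```

```bash
cat >> h.py <<'E'
F=dict(full=(.5304,.0115,-.1264),spare=(.5673,-.2343,-.0594))
def W(f,lx,ly=0):
    x,y,a=F[f]; return x+np.cos(a)*lx-np.sin(a)*ly, y+np.sin(a)*lx+np.cos(a)*ly, a
def L(f,lx,z,ly=0):
    x,y,a=W(f,lx,ly); to([x,y,z],np.pi+a)
E
python3 - <<'E'
from h import *
g=ctrl.get_obs(); o=(np.array(g['ee_pos']),g['eef_rot'])
B=lambda u,v:(230+u/3.5,105+v/3.5)
np.set_printoptions(suppress=True,precision=4)
print(*fit([([-.1,-.051,.142],B(470,101)),([-.1,.051,.142],B(714,82)),([.1,-.051,.142],B(489,537)),],[(.051,.142,B(708,440))],o,[.55,.2,0]))
a,b=[atz("wrist",B(*q),.192) for q in((570,356),(676,352))]; print(np.arctan2(b[1]-a[1],b[0]-a[0])-np.pi/2)
x,y,a=F["full"]
for p in((.4752,.0191),(.5261,.0121),(.584,.005)): print(np.array([[np.cos(a),np.sin(a)],[-np.sin(a),np.cos(a)]])@(np.array(p)-[x,y]))
L("full",-.056,.25);L("full",-.056,.166)
E
```

```text
[0.5449 0.2085 0.0811 0.0588] [[-0.3444 -0.0831]
 [ 0.4491 -0.4189]
 [-0.6138  0.8202]
 [ 0.4583  0.0069]]
0.040202336607630285
[-0.0557  0.0006]
[-0.0043  0.0001]
[0.054  0.0003]
row [0.82, -2.13, 5.63] [0.0, 0.0, 1.22] rows 4.4
row [0.82, -2.13, 8.43] [0.0, 0.0, 1.22] rows 6.3
```

step_arm:
  plan:
    - [[0.82, -2.13, 5.6, 0, 0, 1.22], [0.82, -2.13, 5.6, 0, 0, 1.22], [0.82, -2.13, 5.6, 0, 0, 1.22], [0.82, -2.13, 5.6, 0, 0, 1.22], [0.82, -2.13, 5.6, 0, 0, 1.22], [0.82, -2.13, 5.6, 0, 0, 1.22], [0.82, -2.13, 5.6, 0, 0, 1.22], [0.82, -2.13, 5.6, 0, 0, 1.22]]
  grip: 0.66
  squeeze: 40

```text
time_s: 4.05
ee_pos: [0.4758, 0.0184, 0.2524]
eef_rot: [3.141, 0.003, 3.014]
force: [0.6, -0.6, 1.1]
grip_width: 0.0624
grip_force: 0.0
```

```bash
python3 - <<'E'
from h import *
im=save("wrist","w1"); L("full",-.056,.166); g=ctrl.get_obs(); o=(np.array(g['ee_pos']),g['eef_rot'])
P=[[*W("full",-.056,s)[:2],.202] for s in(-.02,.02)]; print(projw(P,o))
E
```

```text
row [0.04, 0.0, 2.88] [0.0, 0.03, -0.01] rows 2.1
[[292.5658814  213.89598881]
 [343.57514433 213.83232789]]
```

View pics/w1.png

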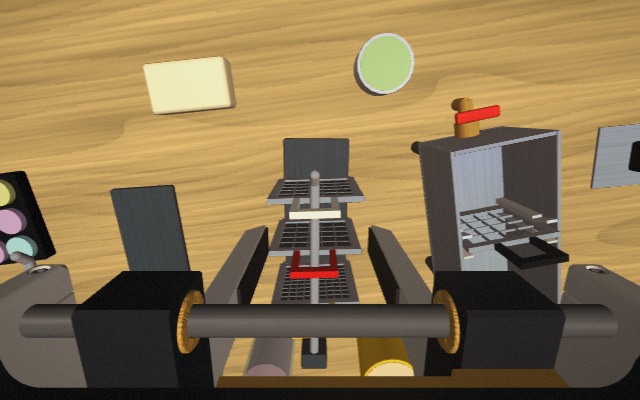

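The white handle is centred between the fingers at (290–340, 214), within 2 px of the prediction. Descending to grasp it.

step_arm:
  plan:
    - [[0, 0, 1, 0, 0, 0], [0, 0, 2, 0, 0, 0], [0, 0, 2.6, 0, 0, 0], [0, 0, 2.86, 0, 0, 0], [0, 0, 2.86, 0, 0, 0]]

```text
time_s: 4.52
ee_pos: [0.475, 0.0181, 0.1644]
eef_rot: [-3.142, -0.001, 3.014]
force: [-0.3, 0.2, -0.4]
grip_width: 0.0622
grip_force: 0.0
```

step_arm:
  plan:
    - [[0, 0, 0, 0, 0, 0], [0, 0, 0, 0, 0, 0], [0, 0, 0, 0, 0, 0], [0, 0, 0, 0, 0, 0], [0, 0, 0, 0, 0, 0], [0, 0, -0.3, 0, 0, 0], [0, 0, -0.57, 0, 0, 0], [0, 0, -0.57, 0, 0, 0]]
  grip: 0
  squeeze: 40

```text
time_s: 5.18
ee_pos: [0.4757, 0.0176, 0.1838]
eef_rot: [3.141, 0.002, 3.014]
force: [0.0, 0.8, -0.4]
grip_width: 0.0395
grip_force: 40.0
```

```bash
python3 - <<'E'
from h import *
print(ctrl.get_obs()["ee_pos"],ctrl.get_obs()["force"]); L("full",-.13,.183);L("spare",-.13,.183);L("spare",.055,.183)
E
```

```text
[0.47566492 0.01764309 0.18381789] [ 0.00591809  0.78275173 -0.41297049]
row [2.5, 0.02, 0.02] [0.0, 0.02, -0.02] rows 1.8
row [0.22, -8.24, 0.02] [0.0, 0.02, -0.66] rows 5.9
row [-5.93, -7.81, 0.04] [0.0, 0.02, -0.66] rows 7.1
```

step_arm:
  plan:
    - [[0.8, 0, 0, 0, 0, 0], [1.6, 0, 0, 0, 0, 0], [2.6, 0.02, 0, 0, 0, 0], [2.2, -1.3, 0, 0, 0, -0.1], [1.8, -2.6, 0, 0, 0, -0.2], [1.5, -3.9, 0, 0, 0, -0.3], [1.1, -5.2, 0, 0, 0, -0.4], [0.7, -6.5, 0, 0, 0, -0.5]]

```text
time_s: 5.85
ee_pos: [0.4291, -0.1751, 0.1823]
eef_rot: [-3.141, 0.001, 3.067]
force: [0.1, 0.4, -1.6]
grip_width: 0.0394
grip_force: 40.0
```

```bash
python3 - <<'E'
from h import *
im=save("side","s1"); print(ctrl.get_obs()["ee_pos"],ctrl.get_obs()["grip_width"]); L("spare",-.13,.183);L("spare",.055,.183)
cv2.imwrite("pics/s1c.png",cv2.resize(im[100:300,220:460,::-1],None,fx=2.5,fy=2.5))
E
```

```text
[ 0.42994662 -0.18049539  0.18212719] 0.039601427895885104
row [-0.37, -1.51, -0.03] [-0.02, 0.01, -0.17] rows 1.1
row [-6.54, -1.4, -0.02] [-0.02, 0.01, -0.17] rows 4.8
```

View pics/s1c.png

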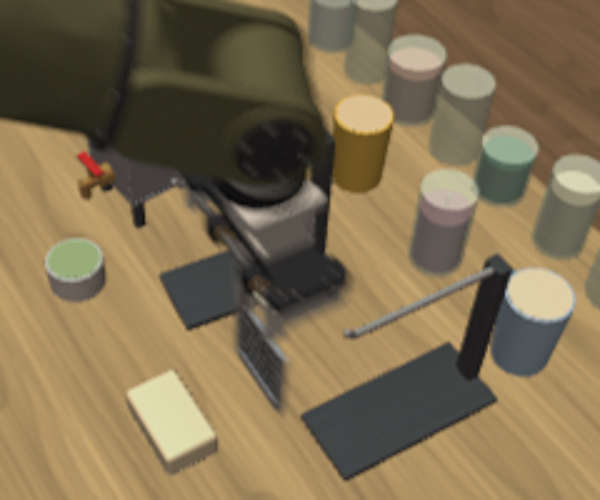

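The white screen hangs upright in the grip, in front of the spare prong. Inserting.

step_arm:
  plan:
    - [[-0.3, -1.5, 0, 0, 0, -0.17], [-0.3, -1.5, 0, 0, 0, -0.17], [-1.3, -1.49, 0, 0, 0, -0.17], [-2.4, -1.47, 0, 0, 0, -0.17], [-3.5, -1.45, 0, 0, 0, -0.17], [-4.6, -1.43, 0, 0, 0, -0.17], [-5.7, -1.41, 0, 0, 0, -0.17], [-6.5, -1.4, 0, 0, 0, -0.17]]

```text
time_s: 6.57
ee_pos: [0.6214, -0.2311, 0.1813]
eef_rot: [-3.139, -0.002, 3.083]
force: [-8.1, -10.4, -1.4]
grip_width: 0.0398
grip_force: 40.0
```

step_arm:
  plan:
    - [[0, 0, 0, 0, 0, 0], [0, 0, 0.3, 0, 0, 0], [0, 0, 0.55, 0, 0, 0], [0, 0, 0.62, 0, 0, 0], [0, 0, 0.62, 0, 0, 0]]

```text
time_s: 6.98
ee_pos: [0.6214, -0.2313, 0.1653]
eef_rot: [-3.138, 0.004, 3.083]
force: [1.1, -8.5, 9.0]
grip_width: 0.04
grip_force: 40.0
```

step_arm:
  plan:
    - [[0, 0, 0, 0, 0, 0], [0, 0, 0, 0, 0, 0], [0, 0, 0, 0, 0, 0], [0, 0, 0, 0, 0, 0], [0, 0, -1, 0, 0, 0], [0, 0, -2, 0, 0, 0], [0, 0, -3, 0, 0, 0], [0, 0, -3, 0, 0, 0]]
  grip: 0.66

```text
time_s: 7.65
ee_pos: [0.6218, -0.23, 0.2598]
eef_rot: [-3.139, 0.008, 3.084]
force: [0.7, -0.5, 1.0]
grip_width: 0.0618
grip_force: 0.0
```

```bash
python3 - <<'E'
from h import *
print(ctrl.get_obs()["ee_pos"]); L("full",-.004,.25);L("full",-.004,.166)
im=ctrl.camera("wrist"); r=ctrl.masks_of("white","wrist"); print([(x["at"],x["confidence"],atz("wrist",x["at"],.2)) for x in r[:2]])
cv2.imwrite("pics/w2.png",im[:,:,::-1]); print(W("spare",.055))
E
```

```text
[ 0.62181936 -0.23002247  0.25983356]
row [3.64, 7.87, 0.28] [-0.03, 0.08, 0.66] rows 6.2
row [3.66, 7.88, 3.08] [-0.03, 0.08, 0.66] rows 6.6
[([321.8, 193.2], 0.87, array([ 0.60412315, -0.22559612,  0.2       ])), ([554.8, 250.9], 0.29, array([ 0.66417845, -0.03685279,  0.2       ]))]
(np.float64(0.6222029986263463), np.float64(-0.23756507914688438), -0.0594)
```

View pics/w2.png

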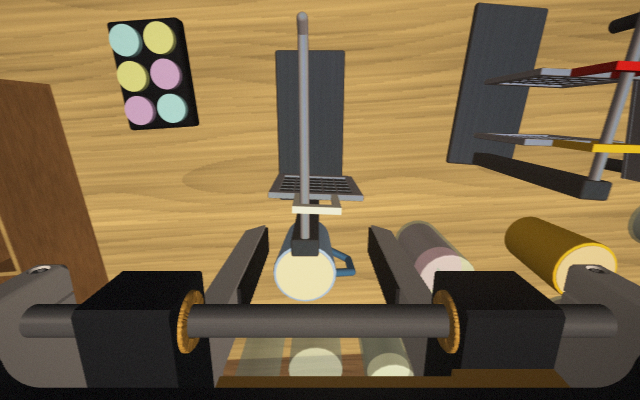

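White hangs on the spare prong at about (316,211), but the prong sits off-centre in its window because I computed that move from an unsettled pose. I'll check the hook estimate against this view.

```bash
python3 - <<'E'
from h import *
np.set_printoptions(suppress=True,precision=4)
g=ctrl.get_obs(); o=(np.array(g['ee_pos']),g['eef_rot'])
print(o,projw([[*W("spare",x)[:2],z] for x,z in((-.088,.202),(-.07,.19),(.08,.19))],o))
print(fit([([-.1,-.045,.01],(275,51)),([-.1,.045,.01],(344,50))],[(0,.19,(302.5,40)),(0,.19,(303.5,130)),(0,.19,(305,225))],o,F["spare"]))
print(fit([([-.1,-.045,.01],(480,3)),([-.1,.045,.01],(548,10)),([.1,-.045,.01],(447,161))],[(0,.19,(632,100)),(0,.19,(600,175))],o,F["full"]))
L("full",-.004,.25)
E
```

```text
(array([ 0.6208, -0.2296,  0.2539]), array([-3.1411,  0.0014,  3.0838])) [[306.4692  14.565 ]
 [307.2729  47.586 ]
 [308.6362 240.2104]]
(array([ 0.5658, -0.2374, -0.0557, -0.0736, -0.0103,  0.0677]), array([[-1.6247, -0.373 ],
       [ 0.7042,  0.4249],
       [-0.0666,  0.0009],
       [ 0.2035, -0.0028],
       [ 0.0443, -0.0006]]))
(array([ 0.5301,  0.0092, -0.1458,  0.0174,  0.0753]), array([[-0.0989, -0.3633],
       [ 4.326 , -0.1004],
       [ 0.6988,  4.2364],
       [-7.011 , -0.345 ],
       [ 0.1484,  0.0484]]))
row [3.6, 7.86, 0.12] [-0.0, 0.01, 0.66] rows 6.2
```

```bash
sed -i 's/spare=(.*))/spare=(.5662,-.2368,-.057))/' h.py; grep spare= h.py
```

```text
F=dict(full=(.5304,.0115,-.1264),spare=(.5662,-.2368,-.057))
```

step_arm:
  plan:
    - [[3.6, 7.86, 0.1, 0, 0, 0.66], [3.6, 7.86, 0.1, 0, 0, 0.66], [3.6, 7.86, 0.1, 0, 0, 0.66], [3.6, 7.86, 0.1, 0, 0, 0.66], [3.6, 7.86, 0.1, 0, 0, 0.66], [3.6, 7.86, 0.1, 0, 0, 0.66], [3.6, 7.86, 0.1, 0, 0, 0.66], [3.6, 7.86, 0.1, 0, 0, 0.66]]

```text
time_s: 8.42
ee_pos: [0.5253, 0.0142, 0.2493]
eef_rot: [3.142, -0.002, 3.018]
force: [-0.4, -0.4, -0.8]
grip_width: 0.0622
grip_force: 0.0
```

step_arm:
  plan:
    - [[0, 0, 0, 0, 0, 0], [0, 0, 0, 0, 0, 0], [0, 0, 0, 0, 0, 0]]

```text
time_s: 8.67
ee_pos: [0.5267, 0.0107, 0.2496]
eef_rot: [-3.141, -0.001, 3.013]
force: [-0.6, -0.1, 0.3]
grip_width: 0.0619
grip_force: 0.0
```

```bash
python3 - <<'E'
from h import *
im=ctrl.camera("wrist"); g=ctrl.get_obs(); o=(np.array(g['ee_pos']),g['eef_rot']); print(o)
r=ctrl.masks_of("red","wrist")
print([(x["at"],x["confidence"]) for x in r[:2]])
red=(im[...,0]>110)&(im[...,1]<70)&(im[...,2]<70); red[:,450:]=0; red[:150]=0; ys,xs=np.nonzero(red); print(xs.min(),xs.max(),ys.min(),ys.max())
print(projw([[*W("full",-.004,s)[:2],.202] for s in(-.02,.02)],o)); L("full",-.004,.166)
E
```

```text
(array([0.52666871, 0.01080454, 0.24971256]), array([-3.14142109e+00, -8.14240291e-04,  3.01298278e+00]))
[([321.2, 194.2], 0.97)]
289 341 200 221
[[293.72006446 215.897641  ]
 [345.22491534 215.76524164]]
row [0.01, 0.03, 2.79] [-0.0, -0.01, -0.02] rows 2.0
```

step_arm:
  plan:
    - [[0, -0.05, 1, 0, 0, 0], [0, -0.05, 2, 0, 0, 0], [0, -0.05, 2.6, 0, 0, 0], [0, -0.05, 2.79, 0, 0, 0], [0, -0.05, 2.79, 0, 0, 0], [0, -0.05, 2.79, 0, 0, 0]]

```text
time_s: 9.27
ee_pos: [0.5267, 0.0101, 0.1675]
eef_rot: [3.142, 0.001, 3.014]
force: [0.1, 0.4, 0.3]
grip_width: 0.062
grip_force: 0.0
```

step_arm:
  plan:
    - [[0, 0, 0, 0, 0, 0], [0, 0, 0, 0, 0, 0], [0, 0, 0, 0, 0, 0], [0, 0, 0, 0, 0, 0], [0, 0, 0, 0, 0, 0], [0, 0, -0.3, 0, 0, 0], [0, 0, -0.57, 0, 0, 0], [0, 0, -0.57, 0, 0, 0]]
  grip: 0

```text
time_s: 9.93
ee_pos: [0.5269, 0.0105, 0.1858]
eef_rot: [3.141, 0.003, 3.015]
force: [-0.4, -0.7, -1.1]
grip_width: 0.0394
grip_force: 40.0
```

step_arm:
  plan:
    - [[0.8, 0, 0, 0, 0, 0], [1.7, 0, 0, 0, 0, 0], [2.6, 0, 0, 0, 0, 0], [3.5, 0, 0, 0, 0, 0], [4.3, 0, 0, 0, 0, 0], [4.3, 0, 0, 0, 0, 0], [4.3, 0, 0, 0, 0, 0], [4.3, 0, 0, 0, 0, 0]]

```text
time_s: 10.6
ee_pos: [0.3989, 0.0268, 0.1841]
eef_rot: [3.141, 0.001, 3.015]
force: [0.7, 0.2, -0.8]
grip_width: 0.0395
grip_force: 40.0
```

```bash
sed -i 's/full=(.5304,.0115/full=(.5304,.0095/' h.py; python3 - <<'E'
from h import *
print(ctrl.get_obs()["ee_pos"],ctrl.get_obs()["grip_width"]); L("spare",-.13,.183);L("spare",.027,.183)
E
```

```text
[0.39888502 0.02676245 0.18407737] 0.03950035557555412
row [-2.32, -8.31, 0.04] [0.0, 0.01, -0.67] rows 6.2
row [-7.54, -7.95, 0.04] [0.0, 0.01, -0.67] rows 7.9
```

step_arm:
  plan:
    - [[-0.1, -1.3, 0, 0, 0, -0.1], [-0.4, -2.6, 0, 0, 0, -0.2], [-0.8, -3.9, 0, 0, 0, -0.3], [-1.2, -5.2, 0, 0, 0, -0.4], [-1.6, -6.4, 0, 0, 0, -0.5], [-2, -7.5, 0, 0, 0, -0.6], [-2.3, -8.3, 0, 0, 0, -0.67], [-2.3, -8.3, 0, 0, 0, -0.67]]

```text
time_s: 11.27
ee_pos: [0.436, -0.2332, 0.1829]
eef_rot: [-3.141, -0.0, 3.082]
force: [0.5, 0.7, -1.8]
grip_width: 0.04
grip_force: 40.0
```

step_arm:
  plan:
    - [[0, 0, 0, 0, 0, 0], [0, 0, 0, 0, 0, 0], [0, 0, 0, 0, 0, 0], [0, 0, 0, 0, 0, 0]]

```text
time_s: 11.6
ee_pos: [0.4353, -0.2282, 0.1838]
eef_rot: [-3.142, 0.0, 3.086]
force: [0.5, 0.1, -1.7]
grip_width: 0.0396
grip_force: 40.0
```

```bash
python3 - <<'E'
from h import *
print(ctrl.get_obs()["ee_pos"],ctrl.get_obs()["grip_width"]); L("spare",-.13,.183);L("spare",.027,.183)
E
```

```text
[ 0.4353008  -0.22823257  0.18378708] 0.03956372201462074
row [-0.04, -0.04, 0.03] [-0.0, 0.0, 0.01] rows 0.0
row [-5.27, -0.04, 0.03] [-0.0, 0.0, 0.01] rows 3.8
```

step_arm:
  plan:
    - [[-0.9, -0.04, 0, 0, 0, 0], [-1.8, -0.04, 0, 0, 0, 0], [-2.7, -0.04, 0, 0, 0, 0], [-3.6, -0.04, 0, 0, 0, 0], [-4.5, -0.04, 0, 0, 0, 0], [-5.27, -0.04, 0, 0, 0, 0], [-5.27, -0.04, 0, 0, 0, 0], [-5.27, -0.04, 0.2, 0, 0, 0]]

```text
time_s: 12.27
ee_pos: [0.5938, -0.2384, 0.178]
eef_rot: [-3.141, 0.001, 3.086]
force: [0.1, -0.9, -1.8]
grip_width: 0.0397
grip_force: 40.0
```

step_arm:
  plan:
    - [[0, 0, 0.2, 0, 0, 0], [0, 0, 0.4, 0, 0, 0], [0, 0, 0.42, 0, 0, 0], [0, 0, 0.42, 0, 0, 0]]

```text
time_s: 12.6
ee_pos: [0.5926, -0.2389, 0.1666]
eef_rot: [-3.141, 0.002, 3.085]
force: [-3.3, 2.5, 10.5]
grip_width: 0.0394
grip_force: 40.0
```

step_arm:
  plan:
    - [[0, 0, 0, 0, 0, 0], [0, 0, 0, 0, 0, 0], [0, 0, 0, 0, 0, 0], [0, 0, 0, 0, 0, 0], [0, 0, -1, 0, 0, 0], [0, 0, -2, 0, 0, 0], [0, 0, -3, 0, 0, 0], [0, 0, -3, 0, 0, 0]]
  grip: 0.66

```text
time_s: 13.27
ee_pos: [0.5941, -0.2397, 0.2615]
eef_rot: [-3.138, 0.008, 3.085]
force: [-0.2, 0.7, 0.8]
grip_width: 0.062
grip_force: 0.0
```

```bash
python3 - <<'E'
from h import *
o=ctrl.get_obs(); print(o["ee_pos"]); save("wrist","w3")
to([.5449,.2085,.26],np.pi+.081)
E
```

```text
[ 0.59410973 -0.23973017  0.26146541]
row [2.47, 14.82, -0.1] [-0.02, 0.05, -1.32] rows 10.8
```

View pics/w3.png

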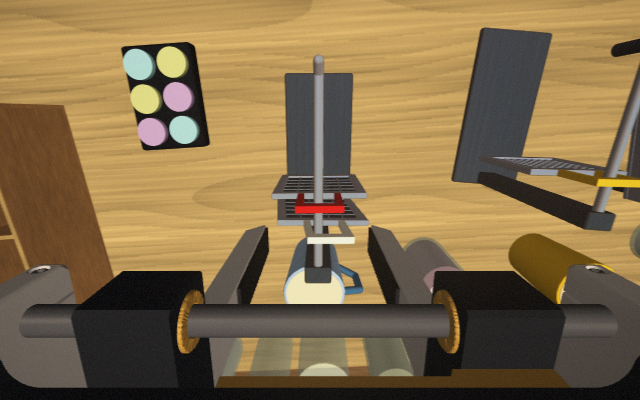

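Red and white both hang on the spare prong, and the prong is centred at col 318. Next is the coarse screen.

step_arm:
  plan:
    - [[1.8, 11, 0, 0, 0, -1], [1.8, 11, 0, 0, 0, -1], [1.8, 11, 0, 0, 0, -1], [1.8, 11, 0, 0, 0, -1], [1.8, 11, 0, 0, 0, -1], [1.8, 11, 0, 0, 0, -1], [1.8, 11, 0, 0, 0, -1], [1.8, 11, 0, 0, 0, -1]]

```text
time_s: 13.98
ee_pos: [0.5568, 0.0942, 0.2538]
eef_rot: [-3.141, -0.002, -3.094]
force: [0.3, -0.0, -0.1]
grip_width: 0.0621
grip_force: 0.0
```

step_arm:
  plan:
    - [[0.3, 3.85, 0, 0, 0, -0.32], [0.3, 3.85, 0, 0, 0, -0.32], [0.3, 3.85, 0, 0, 0, -0.32], [0.3, 3.85, 0, 0, 0, -0.32], [0.3, 3.85, 0, 0, 0, -0.32], [0.3, 3.85, 0, 0, 0, -0.32], [0.3, 3.85, 0, 0, 0, -0.32], [0.3, 3.85, 0, 0, 0, -0.32]]

```text
time_s: 14.65
ee_pos: [0.5436, 0.2061, 0.2548]
eef_rot: [-3.141, -0.0, -3.062]
force: [-0.1, -0.0, -0.1]
grip_width: 0.0621
grip_force: 0.0
```

```bash
python3 - <<'E'
from h import *
save("wrist","w4"); o=ctrl.get_obs(); print(o["ee_pos"],o["eef_rot"])
to([.5449,.2085,.156],np.pi+.081)
E
```

```text
[0.54360062 0.20623044 0.25495546] [-3.14153202e+00 -9.00263926e-05 -3.06180845e+00]
row [-0.05, 0.07, 3.3] [-0.0, -0.0, -0.01] rows 2.4
```

View pics/w4.png

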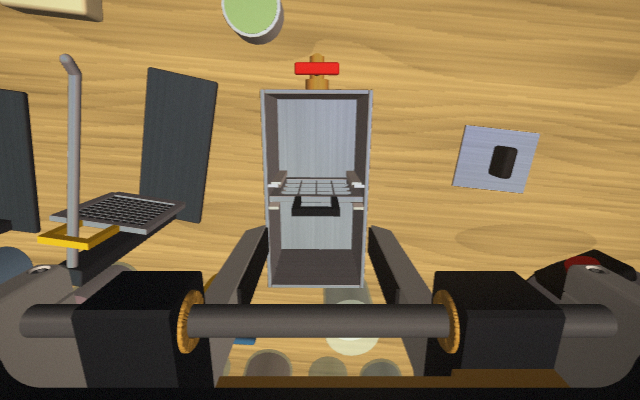

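Box rim corners are about (260,90), (373,90), (268,287) and (362,287). The black handle is at (292–341, 205). Refitting the box pose.

```bash
python3 - <<'E'
from h import *
np.set_printoptions(suppress=True,precision=4)
g=ctrl.get_obs(); o=(np.array(g['ee_pos']),g['eef_rot'])
print(fit([([-.1,-.051,.142],(260,90)),([-.1,.051,.142],(373,90)),([.1,-.051,.142],(268,287)),([.1,.051,.142],(362,287)),([0,0,.192],(316.5,206))],[],o,[.545,.2085,.081]))
print(atz("wrist",(316.5,206),.192), o[0])
E
```

```text
(array([0.5451, 0.2047, 0.0729]), array([[-0.1288, -1.3628],
       [ 0.3201, -0.5919],
       [-0.2567,  0.053 ],
       [ 1.4427,  0.5912],
       [-0.7625,  5.9909]]))
[0.5399 0.205  0.192 ] [0.5436 0.2062 0.255 ]
```

step_arm:
  plan:
    - [[-0.05, -0.04, 1, 0, 0, 0], [-0.05, -0.04, 2, 0, 0, 0], [-0.05, -0.04, 2.8, 0, 0, 0], [-0.05, -0.04, 3.3, 0, 0, 0], [-0.05, -0.04, 3.3, 0, 0, 0], [-0.05, -0.04, 3.3, 0, 0, 0]]

```text
time_s: 15.2
ee_pos: [0.545, 0.2057, 0.1562]
eef_rot: [-3.141, -0.001, -3.061]
force: [-0.4, -0.3, 1.2]
grip_width: 0.0618
grip_force: 0.0
```

step_arm:
  plan:
    - [[0, 0, 0, 0, 0, 0], [0, 0, 0, 0, 0, 0], [0, 0, 0, 0, 0, 0], [0, 0, 0, 0, 0, 0], [0, 0, 0, 0, 0, 0], [0, 0, 0, 0, 0, 0]]
  grip: 0

```text
time_s: 15.7
ee_pos: [0.5452, 0.2063, 0.1567]
eef_rot: [3.141, 0.001, -3.06]
force: [0.4, -1.0, 4.2]
grip_width: 0.0398
grip_force: 39.9
```

step_arm:
  plan:
    - [[0, 0, -0.5, 0, 0, 0], [0, 0, -1, 0, 0, 0], [0, 0, -1.5, 0, 0, 0], [0, 0, -2, 0, 0, 0], [0, 0, -2.6, 0, 0, 0], [0, 0, -3.5, 0, 0, 0], [0, 0, -4.5, 0, 0, 0], [0, 0, -4.5, 0, 0, 0]]

```text
time_s: 16.37
ee_pos: [0.546, 0.2066, 0.2968]
eef_rot: [3.14, 0.008, -3.06]
force: [0.2, -0.7, -1.7]
grip_width: 0.0397
grip_force: 39.9
```

step_arm:
  plan:
    - [[0, 0, 0, 0, 0, 0], [0, 0, 0, 0, 0, 0], [0, 0, 0, 0, 0, 0]]

```text
time_s: 16.62
ee_pos: [0.5445, 0.2061, 0.2894]
eef_rot: [-3.141, -0.003, -3.06]
force: [0.2, -0.0, -1.9]
grip_width: 0.0397
grip_force: 39.9
```

```bash
python3 - <<'E'
from h import *
o=ctrl.get_obs(); print(o["ee_pos"],o["eef_rot"],o["grip_width"]); to([.40,.10,.26],np.pi);L("spare",-.13,.183)
E
```

```text
[0.54452791 0.20613293 0.28938241] [-3.14101282e+00 -2.59348103e-03 -3.06019826e+00] 0.039692567847653466
row [5.09, -3.13, 0.99] [-0.01, -0.02, 0.78] rows 4.4
row [4.76, -14.17, 3.57] [-0.01, -0.02, 1.32] rows 11.1
```

step_arm:
  plan:
    - [[1.2, -0.7, 0, 0, 0, 0.2], [2.4, -1.4, 0.2, 0, 0, 0.4], [3.6, -2.1, 0.4, 0, 0, 0.6], [4.7, -2.7, 0.8, 0, 0, 0.75], [5.5, -3.1, 1, 0, 0, 0.8], [5.5, -3.1, 1, 0, 0, 0.8], [5.5, -3.1, 1, 0, 0, 0.8], [5.5, -3.1, 1, 0, 0, 0.8]]

```text
time_s: 17.28
ee_pos: [0.3884, 0.1003, 0.2609]
eef_rot: [3.142, -0.0, 3.139]
force: [-0.5, -0.1, -1.9]
grip_width: 0.0397
grip_force: 40.0
```

step_arm:
  plan:
    - [[0, 0, 0, 0, 0, 0], [0, 0, 0, 0, 0, 0]]

```text
time_s: 17.45
ee_pos: [0.3886, 0.1005, 0.2608]
eef_rot: [-3.141, -0.001, 3.14]
force: [1.1, -0.4, -1.4]
grip_width: 0.0398
grip_force: 40.0
```

```bash
python3 - <<'E'
from h import *
o=ctrl.get_obs(); print(o["ee_pos"],o["eef_rot"],o["grip_width"]); L("spare",-.13,.183)
E
```

```text
[0.3885518  0.10048492 0.26080104] [-3.14149038e+00 -7.17213990e-04  3.13973212e+00] 0.03977754080783738
row [-1.62, -10.99, 2.59] [-0.0, -0.01, 0.53] rows 8.2
```

step_arm:
  plan:
    - [[-0.05, -1.3, 0.3, 0, 0, 0.1], [-0.15, -2.6, 0.6, 0, 0, 0.2], [-0.3, -3.9, 0.9, 0, 0, 0.3], [-0.5, -5.2, 1.2, 0, 0, 0.4], [-0.8, -6.5, 1.5, 0, 0, 0.5], [-1.1, -7.8, 1.8, 0, 0, 0.53], [-1.4, -9.1, 2.1, 0, 0, 0.53], [-1.6, -10.1, 2.4, 0, 0, 0.53]]

```text
time_s: 18.12
ee_pos: [0.4359, -0.2058, 0.1881]
eef_rot: [3.142, -0.0, 3.083]
force: [0.7, 0.8, -1.4]
grip_width: 0.0399
grip_force: 40.0
```

step_arm:
  plan:
    - [[0, -0.5, 0.1, 0, 0, 0], [0, -0.85, 0.19, 0, 0, 0], [0, -0.85, 0.19, 0, 0, 0], [0, -0.85, 0.19, 0, 0, 0], [0, -0.85, 0.19, 0, 0, 0], [0, -0.85, 0.19, 0, 0, 0], [0, -0.85, 0.19, 0, 0, 0]]

```text
time_s: 18.7
ee_pos: [0.4341, -0.2277, 0.1838]
eef_rot: [-3.141, 0.001, 3.085]
force: [0.5, 0.4, -2.2]
grip_width: 0.0396
grip_force: 40.0
```

```bash
python3 - <<'E'
from h import *
o=ctrl.get_obs(); print(o["ee_pos"],o["eef_rot"],o["grip_width"]); L("spare",-.13,.183);L("spare",-.003,.183)
E
```

```text
[ 0.43412704 -0.2276651   0.18382619] [-3.14126478e+00  7.02782619e-04  3.08492904e+00] 0.03956371685542749
row [-0.08, -0.05, 0.03] [-0.0, 0.01, 0.0] rows 0.1
row [-4.31, -0.05, 0.03] [-0.0, 0.01, 0.0] rows 3.1
```

step_arm:
  plan:
    - [[-0.8, -0.05, 0, 0, 0, 0], [-1.6, -0.05, 0, 0, 0, 0], [-2.4, -0.05, 0, 0, 0, 0], [-3.2, -0.05, 0, 0, 0, 0], [-3.9, -0.05, 0, 0, 0, 0], [-4.3, -0.05, 0, 0, 0, 0], [-4.3, -0.05, 0, 0, 0, 0], [-4.3, -0.05, 0.2, 0, 0, 0]]

```text
time_s: 19.37
ee_pos: [0.5629, -0.237, 0.178]
eef_rot: [-3.141, 0.001, 3.085]
force: [0.7, -0.5, -0.5]
grip_width: 0.0393
grip_force: 40.0
```

step_arm:
  plan:
    - [[0, 0, 0.2, 0, 0, 0], [0, 0, 0.4, 0, 0, 0], [0, 0, 0.42, 0, 0, 0], [0, 0, 0.42, 0, 0, 0]]

```text
time_s: 19.7
ee_pos: [0.5625, -0.2375, 0.1659]
eef_rot: [-3.141, 0.002, 3.083]
force: [-0.3, 1.5, 8.0]
grip_width: 0.0393
grip_force: 40.0
```

step_arm:
  plan:
    - [[0, 0, 0, 0, 0, 0], [0, 0, 0, 0, 0, 0], [0, 0, 0, 0, 0, 0], [0, 0, 0, 0, 0, 0], [0, 0, -1, 0, 0, 0], [0, 0, -2, 0, 0, 0], [0, 0, -3, 0, 0, 0], [0, 0, -3, 0, 0, 0]]
  grip: 0.66

```text
time_s: 20.37
ee_pos: [0.5638, -0.2381, 0.2609]
eef_rot: [-3.138, 0.008, 3.084]
force: [0.1, -0.1, 0.6]
grip_width: 0.0623
grip_force: 0.0
```

step_arm:
  plan:
    - [[0, 0, 0, 0, 0, 0], [0, 0, 0, 0, 0, 0], [0, 0, 0, 0, 0, 0]]

```text
time_s: 20.62
ee_pos: [0.5621, -0.2372, 0.2531]
eef_rot: [3.141, -0.002, 3.084]
force: [-0.1, -0.2, 0.2]
grip_width: 0.0622
grip_force: 0.0
```

```bash
python3 - <<'E'
from h import *
o=ctrl.get_obs(); print(o["ee_pos"]); save("wrist","w5")
L("full",.054,.25)
E
```

```text
[ 0.56212725 -0.23721624  0.25314002]
row [-0.26, 8.03, 0.12] [0.01, -0.02, 0.65] rows 5.8
```

View pics/w5.png

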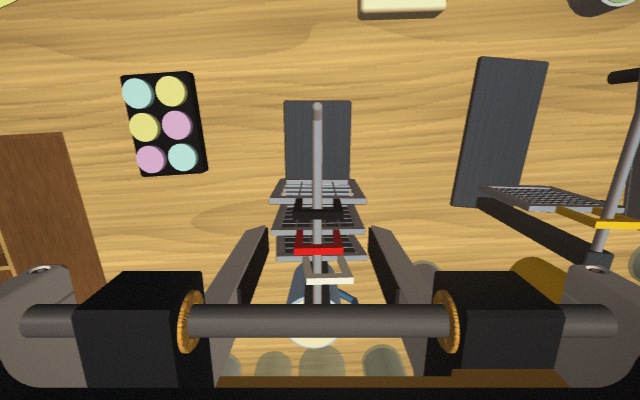

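Black, red and white all hang upright on the spare prong (prong at col 318). Now the yellow screen.

step_arm:
  plan:
    - [[-0.26, 8.03, 0.1, 0, 0, 0.65], [-0.26, 8.03, 0.1, 0, 0, 0.65], [-0.26, 8.03, 0.1, 0, 0, 0.65], [-0.26, 8.03, 0.1, 0, 0, 0.65], [-0.26, 8.03, 0.1, 0, 0, 0.65], [-0.26, 8.03, 0.1, 0, 0, 0.65], [-0.26, 8.03, 0.1, 0, 0, 0.65], [-0.26, 8.03, 0.1, 0, 0, 0.65]]

```text
time_s: 21.33
ee_pos: [0.5841, 0.004, 0.2509]
eef_rot: [-3.141, -0.001, 3.018]
force: [0.1, -0.2, -0.1]
grip_width: 0.0622
grip_force: 0.0
```

step_arm:
  plan:
    - [[0, 0, 0, 0, 0, 0], [0, 0, 0, 0, 0, 0], [0, 0, 0, 0, 0, 0]]

```text
time_s: 21.58
ee_pos: [0.5842, 0.0014, 0.2515]
eef_rot: [-3.141, -0.0, 3.014]
force: [0.6, 0.6, -0.5]
grip_width: 0.0621
grip_force: 0.0
```

```bash
python3 - <<'E'
from h import *
im=save("wrist","w6"); g=ctrl.get_obs(); o=(np.array(g['ee_pos']),g['eef_rot']); print(o)
h=cv2.cvtColor(im,cv2.COLOR_RGB2HSV); m=(h[...,0]>18)&(h[...,0]<32)&(h[...,1]>200)&(h[...,2]>120); m[:,:270]=0;m[:,365:]=0;m[:190]=0;m[235:]=0
ys,xs=np.nonzero(m); print(len(xs),xs.min(),xs.max(),ys.min(),ys.max())
print(projw([[*W("full",.054,s)[:2],.202] for s in(-.02,.02)],o)); L("full",.054,.166)
E
```

```text
(array([0.58423546, 0.00152365, 0.25162955]), array([-3.14149471e+00, -1.98953013e-04,  3.01409212e+00]))
546 294 343 198 220
[[293.85389766 215.0347796 ]
 [344.96638881 214.9561102 ]]
row [0.01, 0.04, 2.85] [-0.0, -0.0, -0.01] rows 2.1
```

step_arm:
  plan:
    - [[0, 0, 1, 0, 0, 0], [0, 0, 2, 0, 0, 0], [0, 0, 2.6, 0, 0, 0], [0, 0, 2.85, 0, 0, 0], [0, 0, 2.85, 0, 0, 0], [0, 0, 2.85, 0, 0, 0]]

```text
time_s: 22.13
ee_pos: [0.5846, 0.0023, 0.1672]
eef_rot: [3.142, 0.001, 3.015]
force: [0.3, -0.7, 0.6]
grip_width: 0.0619
grip_force: 0.0
```

step_arm:
  plan:
    - [[0, 0, 0, 0, 0, 0], [0, 0, 0, 0, 0, 0], [0, 0, 0, 0, 0, 0], [0, 0, 0, 0, 0, 0], [0, 0, 0, 0, 0, 0], [0, 0, -0.3, 0, 0, 0], [0, 0, -0.57, 0, 0, 0], [0, 0, -0.57, 0, 0, 0]]
  grip: 0

```text
time_s: 22.8
ee_pos: [0.5849, 0.0026, 0.1856]
eef_rot: [3.141, 0.003, 3.016]
force: [-0.1, -0.4, -0.7]
grip_width: 0.0398
grip_force: 40.0
```

step_arm:
  plan:
    - [[1, 0, 0, 0, 0, 0], [2, 0, 0, 0, 0, 0], [3, 0, 0, 0, 0, 0], [4, 0, 0, 0, 0, 0], [5, 0, 0, 0, 0, 0], [6, 0, 0, 0, 0, 0], [6.4, 0, 0, 0, 0, 0], [6.4, 0, 0, 0, 0, 0]]

```text
time_s: 23.47
ee_pos: [0.3922, 0.0271, 0.1839]
eef_rot: [3.141, 0.001, 3.016]
force: [0.8, -0.2, -2.0]
grip_width: 0.0396
grip_force: 40.0
```

step_arm:
  plan:
    - [[0, 0, 0, 0, 0, 0], [0, 0, -1, 0, 0, 0], [0, 0, -2, 0, 0, 0], [0, 0, -3, 0, 0, 0], [0, 0, -3.5, 0, 0, 0], [0, 0, -3.5, 0, 0, 0], [0, 0, -3.5, 0, 0, 0], [0, 0, -3.5, 0, 0, 0]]

```text
time_s: 24.13
ee_pos: [0.3938, 0.0267, 0.2869]
eef_rot: [-3.141, -0.002, 3.016]
force: [-0.1, -0.2, -2.3]
grip_width: 0.0395
grip_force: 40.0
```

```bash
python3 - <<'E'
from h import *
o=ctrl.get_obs(); print(o["ee_pos"],o["eef_rot"],o["grip_width"],o["grip_force"]); to([.5451,.2063,.29],np.pi+.079)
E
```

```text
[0.39384048 0.0267059  0.28687624] [-3.14138473e+00 -2.16388711e-03  3.01551977e+00] 0.039509064850876276 39.99835252761841
row [-4.25, 6.57, -0.11] [0.0, -0.02, -1.96] rows 5.6
```

step_arm:
  plan:
    - [[0.3, 1.2, 0, 0, 0, 0], [0.3, 2.4, 0, 0, 0, -0.3], [0.2, 3.6, 0, 0, 0, -0.7], [-0.8, 4.4, -0.1, 0, 0, -1], [-1.8, 5.2, -0.1, 0, 0, -1.4], [-2.8, 5.9, -0.1, 0, 0, -1.8], [-3.6, 6.4, -0.1, 0, 0, -1.96], [-4.25, 6.57, -0.1, 0, 0, -1.96]]

```text
time_s: 24.8
ee_pos: [0.5464, 0.2079, 0.2883]
eef_rot: [-3.141, -0.004, -3.06]
force: [-0.8, -0.2, -2.0]
grip_width: 0.04
grip_force: 40.0
```

step_arm:
  plan:
    - [[0, 0, 0, 0, 0, 0], [0, 0, 0, 0, 0, 0], [0, 0, 0, 0, 0, 0], [0, 0, 0, 0, 0, 0], [0, 0, 0, 0, 0, 0], [0, 0, 0, 0, 0, 0]]

```text
time_s: 25.3
ee_pos: [0.5447, 0.2062, 0.2918]
eef_rot: [3.141, 0.001, -3.062]
force: [-0.4, 0.1, -1.4]
grip_width: 0.04
grip_force: 40.0
```

```bash
python3 - <<'E'
from h import *
o=ctrl.get_obs(); print(o["ee_pos"],o["eef_rot"],o["grip_width"],o["grip_force"]); to([.5451,.2058,.29],np.pi+.078)
im=save("wrist","w7"); cv2.imwrite("pics/w7c.png",cv2.resize(im[60:310,200:440,::-1],None,fx=2.4,fy=2.4,interpolation=cv2.INTER_CUBIC))
E
```

```text
[0.54466785 0.2061825  0.29179186] [ 3.14143534e+00  6.66606965e-04 -3.06233256e+00] 0.04000814870398895 39.99835968017578
row [-0.01, -0.01, 0.06] [0.0, 0.01, 0.01] rows 0.0
```

View pics/w7c.png

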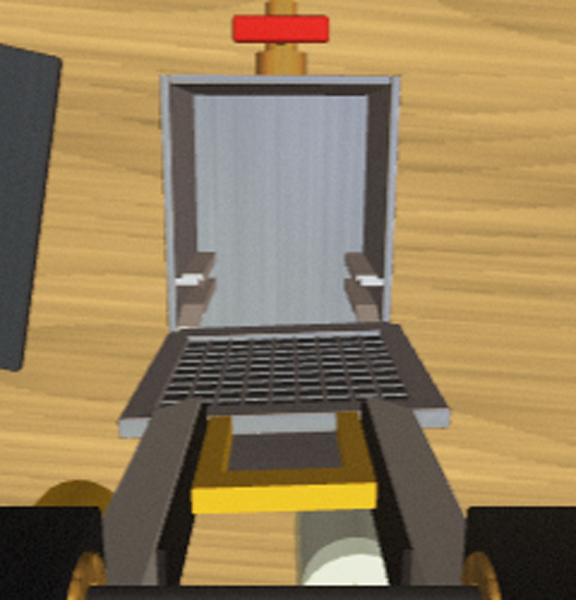

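The yellow screen is held centrally over the box, with slight yaw (about 0.035) and roll (about 0.025). The guides are at (175–205) and (357–385, row 280) in the crop. I'll correct both, then lower slowly.

step_arm:
  plan:
    - [[0, -0.03, 0, 0.25, 0, 0.33], [0, -0.03, 0.6, 0.25, 0, 0.33], [0, -0.03, 1, 0.25, 0, 0.33], [0, -0.03, 1.3, 0.25, 0, 0.33], [0, -0.03, 1.6, 0.25, 0, 0.33], [0, -0.03, 1.8, 0.25, 0, 0.33], [0, -0.03, 1.95, 0.25, 0, 0.33], [0, -0.03, 1.95, 0.25, 0, 0.33]]

```text
time_s: 26.02
ee_pos: [0.545, 0.2053, 0.2322]
eef_rot: [-3.115, -0.0, -3.097]
force: [-0.6, 0.2, -0.8]
grip_width: 0.0398
grip_force: 40.0
```

step_arm:
  plan:
    - [[0, 0, 0.2, 0, 0, 0], [0, 0, 0.4, 0, 0, 0], [0, 0, 0.6, 0, 0, 0], [0, 0, 0.8, 0, 0, 0], [0, 0, 1, 0, 0, 0], [0, 0, 1, 0, 0, 0]]

```text
time_s: 26.52
ee_pos: [0.5448, 0.2045, 0.2014]
eef_rot: [-3.115, -0.001, -3.097]
force: [-0.1, -0.5, -1.4]
grip_width: 0.0395
grip_force: 40.0
```

```bash
python3 - <<'E'
from h import *
o=ctrl.get_obs(); print(o["ee_pos"],o["eef_rot"],o["grip_width"],o["grip_force"],o["force"],o["moment"])
E
```

```text
[0.54475549 0.20451532 0.2013546 ] [-3.11508227e+00 -1.33775786e-03 -3.09687286e+00] 0.03948946398170946 39.998427629470825 [-0.0782721  -0.53809847 -1.42709747] [ 0.1868271  -0.0168223  -0.01724315]
```

step_arm:
  plan:
    - [[0, 0, 0.25, 0, 0, 0], [0, 0, 0.5, 0, 0, 0], [0, 0, 0.75, 0, 0, 0], [0, 0, 1, 0, 0, 0], [0, 0, 1.2, 0, 0, 0], [0, 0, 1.4, 0, 0, 0], [0, 0, 1.53, 0, 0, 0], [0, 0, 1.53, 0, 0, 0]]

```text
time_s: 27.18
ee_pos: [0.5457, 0.2037, 0.1575]
eef_rot: [-3.116, 0.002, -3.097]
force: [-0.3, 2.5, 5.8]
grip_width: 0.0392
grip_force: 40.0
```

step_arm:
  plan:
    - [[0, 0, 0, 0, 0, 0], [0, 0, 0, 0, 0, 0]]

```text
time_s: 27.35
ee_pos: [0.5455, 0.2037, 0.1575]
eef_rot: [-3.116, 0.002, -3.097]
force: [-1.6, 2.5, 5.5]
grip_width: 0.0397
grip_force: 40.0
```

step_arm:
  plan:
    - [[0, 0, 0, 0, 0, 0], [0, 0, 0, 0, 0, 0], [0, 0, 0, 0, 0, 0], [0, 0, 0, 0, 0, 0], [0, 0, -1, 0, 0, 0], [0, 0, -2, -0.25, 0, -0.33], [0, 0, -3.2, -0.25, 0, -0.33], [0, 0, -3.2, -0.25, 0, -0.33]]
  grip: 0.66

```text
time_s: 28.02
ee_pos: [0.5467, 0.2063, 0.2599]
eef_rot: [3.14, 0.009, -3.062]
force: [0.9, -1.2, 0.6]
grip_width: 0.0623
grip_force: 0.0
```

step_arm:
  plan:
    - [[0, 0, 0, 0, 0, 0], [0, 0, 0, 0, 0, 0], [0, 0, 0, 0, 0, 0]]

```text
time_s: 28.27
ee_pos: [0.5447, 0.2057, 0.2514]
eef_rot: [-3.141, -0.002, -3.062]
force: [0.4, 0.5, 0.3]
grip_width: 0.0623
grip_force: 0.0
```

```bash
python3 - <<'E'
from h import *
im=save("wrist","w8"); g=ctrl.get_obs(); o=(np.array(g['ee_pos']),g['eef_rot']); print(o)
x,y,a=.5451,.205,.075; c,s=np.cos(a),np.sin(a)
q=lambda lx,ly,z:[x+c*lx-s*ly,y+s*lx+c*ly,z]
print(projw([q(0,-.045,.15),q(0,.045,.15),q(0,-.02,.192),q(0,.02,.192)],o))
r=ctrl.masks_of("cover","wrist")+ctrl.place_of("cover","wrist"); print([(x["at"],x["confidence"],atz("wrist",x["at"],.01)) for x in r])
for x in r[:1]: print(cv2.minAreaRect(np.argwhere(x["pixels"])[:,::-1].astype(np.float32)))
cv2.imwrite("pics/w8c.png",cv2.resize(im[60:310,220:560,::-1],None,fx=2.3,fy=2.3,interpolation=cv2.INTER_CUBIC))
E
```

```text
(array([0.54469222, 0.20577283, 0.2514851 ]), array([-3.14095685e+00, -2.29684028e-03, -3.06234166e+00]))
[[269.33750073 198.67821387]
 [364.49023172 199.03486454]
 [292.17907436 212.14573157]
 [341.30731586 212.32864307]]
[([497.5, 159.8], 0.75, array([0.50825895, 0.45013595, 0.01      ])), ([494.0, 157.8], 0.57, array([0.50593339, 0.444737  , 0.01      ]))]
((496.9024658203125, 158.8780517578125), (82.16105651855469, 62.50424575805664), 6.340191841125488)
```

View pics/w8c.png

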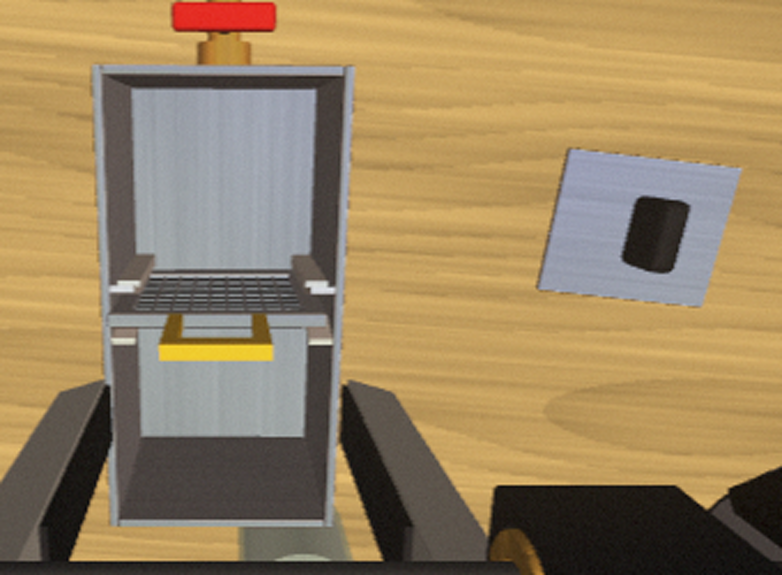

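Yellow is home: handle and frame widths match the home depth, and it is level with roughly 2 mm of lateral offset. The cover corners are at crop (568,149), (741,169), (704,306) and (537,291). Fitting the cover pose.

```bash
python3 - <<'E'
from h import *
np.set_printoptions(suppress=True,precision=4)
g=ctrl.get_obs(); o=(np.array(g['ee_pos']),g['eef_rot'])
C=lambda u,v:(220+u/2.3,60+v/2.3)
r=fit([([-.042,-.051,.012],C(568,149)),([-.042,.051,.012],C(741,169)),([.042,.051,.012],C(704,306)),([.042,-.051,.012],C(537,291))],[],o,[.508,.45,0]); print(*r)
x,y,a=r[0]
print([atz("wrist",C(*p),.044) for p in((664,199),(648,271))])
for p in((470,350),(475,300),(530,400)): print("pot",atz("scene",p,.0),atz("scene",p,.2))
to([x,y,.12],np.pi+a);to([x,y,.25],np.pi+a)
E
```

```text
[ 0.5087  0.4485 -0.0188] [[ 0.1549  0.2511]
 [ 0.0859 -0.7979]
 [-0.7338  0.4041]
 [ 0.3587  0.015 ]]
[array([0.4877, 0.4401, 0.044 ]), array([0.5275, 0.4407, 0.044 ])]
pot [0.7242 0.5224 0.    ] [0.8345 0.5194 0.2   ]
pot [0.5823 0.4808 0.    ] [0.7167 0.4848 0.2   ]
pot [0.7653 0.6866 0.    ] [0.8686 0.6558 0.2   ]
row [0.55, 8.16, 4.39] [-0.0, -0.02, 0.94] rows 6.7
row [0.56, 8.16, 0.06] [-0.0, -0.02, 0.94] rows 5.9
```

step_arm:
  plan:
    - [[0.56, 8.16, 0, 0, 0, 0.94], [0.56, 8.16, 0, 0, 0, 0.94], [0.56, 8.16, 0, 0, 0, 0.94], [0.56, 8.16, 0, 0, 0, 0.94], [0.56, 8.16, 0, 0, 0, 0.94], [0.56, 8.16, 0, 0, 0, 0.94], [0.56, 8.16, 0, 0, 0, 0.94], [0.56, 8.16, 0, 0, 0, 0.94]]
  grip: 0.5

```text
time_s: 29.08
ee_pos: [0.508, 0.4501, 0.2514]
eef_rot: [-3.14, -0.001, 3.125]
force: [0.2, -0.1, 0.9]
grip_width: 0.0468
grip_force: 0.0
```

step_arm:
  plan:
    - [[0, 0, 1.3, 0, 0, 0], [0, 0, 2.6, 0, 0, 0], [0, 0, 3.5, 0, 0, 0], [0, 0, 3.5, 0, 0, 0], [0, 0, 3.5, 0, 0, 0], [0, 0, 3.5, 0, 0, 0], [0, 0, 3.5, 0, 0, 0]]

```text
time_s: 29.67
ee_pos: [0.5099, 0.4489, 0.1509]
eef_rot: [3.139, 0.003, 3.122]
force: [-1.1, 1.1, -0.1]
grip_width: 0.0472
grip_force: 0.0
```

```bash
python3 - <<'E'
from h import *
im=save("wrist","w9"); g=ctrl.get_obs(); o=(np.array(g['ee_pos']),g['eef_rot']); print(o)
x,y,a=.5087,.4485,-.0188
print(projw([[x-.02,y-.008,.044],[x-.02,y+.008,.044],[x-.042,y-.05,.012],[x-.042,y+.052,.012]],o)); to([x,y,.02],np.pi+a)
E
```

```text
(array([0.5097687 , 0.4488773 , 0.15055014]), array([3.13931557e+00, 2.82967781e-03, 3.12212766e+00]))
[[308.22672673 175.20008651]
 [325.18594194 174.85908832]
 [267.53690214 148.96794689]
 [367.0424249  146.94304641]]
row [0.05, -0.02, 4.35] [0.02, 0.03, -0.01] rows 3.1
```

View pics/w9.png

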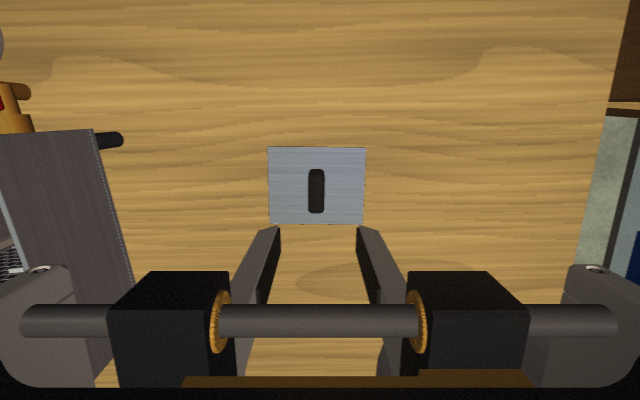

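The cover (267–366, 147–224) is centred under the fingers, with its grip at col 316. Descending to grasp it.

step_arm:
  plan:
    - [[0.04, -0.02, 1.2, 0, 0, 0], [0.04, -0.02, 2.4, 0, 0, 0], [0.04, -0.02, 3.4, 0, 0, 0], [0.04, -0.02, 4, 0, 0, 0], [0.04, -0.02, 4.3, 0, 0, 0], [0.04, -0.02, 4.3, 0, 0, 0], [0.04, -0.02, 4.3, 0, 0, 0]]

```text
time_s: 30.3
ee_pos: [0.5084, 0.4485, 0.0206]
eef_rot: [3.14, 0.002, 3.122]
force: [0.2, -0.4, 0.6]
grip_width: 0.0469
grip_force: 0.0
```

step_arm:
  plan:
    - [[0, 0, 0, 0, 0, 0], [0, 0, 0, 0, 0, 0], [0, 0, 0, 0, 0, 0], [0, 0, 0, 0, 0, 0], [0, 0, 0, 0, 0, 0], [0, 0, 0, 0, 0, 0], [0, 0, 0, 0, 0, 0], [0, 0, 0, 0, 0, 0]]
  grip: 0
  squeeze: 50

```text
time_s: 30.97
ee_pos: [0.5079, 0.448, 0.0194]
eef_rot: [3.141, 0.0, 3.122]
force: [-2.1, -1.9, 7.0]
grip_width: 0.0156
grip_force: 50.0
```

step_arm:
  plan:
    - [[0, 0, -1.2, 0, 0, 0], [0, 0, -2.4, 0, 0, 0], [0, 0, -3.6, 0, 0, 0], [0, 0, -4.8, 0, 0, 0], [0, 0, -5.6, 0, 0, 0], [0, 0, -5.6, 0, 0, 0], [0, 0, -5.6, 0, 0, 0], [0, 0, -5.6, 0, 0, 0]]

```text
time_s: 31.63
ee_pos: [0.5071, 0.4476, 0.1846]
eef_rot: [-3.14, -0.002, 3.122]
force: [-0.5, -0.3, -2.9]
grip_width: 0.0155
grip_force: 50.0
```

```bash
python3 - <<'E'
from h import *
x,y,a=.5451,.205,.075; x-=.056*np.cos(a); y-=.056*np.sin(a); print(x,y)
o=ctrl.get_obs(); print(o["ee_pos"],o["grip_width"]); to([x,y,.19],np.pi+a)
E
```

```text
0.48925742618571644 0.20080393639272642
[0.50714734 0.44763556 0.1845641 ] 0.015540162155557606
row [0.44, -8.24, -0.16] [-0.02, -0.02, -0.9] rows 5.9
```

step_arm:
  plan:
    - [[0.6, -1, -0.3, 0, 0, -0.2], [0.9, -2.2, -0.5, 0, 0, -0.4], [0.9, -3.4, -0.5, 0, 0, -0.6], [0.9, -4.6, -0.5, 0, 0, -0.8], [0.8, -5.8, -0.5, 0, 0, -0.9], [0.7, -7, -0.5, 0, 0, -0.9], [0.5, -8, -0.5, 0, 0, -0.9], [0.44, -8.24, -0.4, 0, 0, -0.9]]

```text
time_s: 32.3
ee_pos: [0.4897, 0.1974, 0.1975]
eef_rot: [-3.14, -0.002, -3.069]
force: [-0.1, 0.2, -2.4]
grip_width: 0.016
grip_force: 50.0
```

step_arm:
  plan:
    - [[0, 0, 0, 0, 0, 0], [0, 0, 0, 0, 0, 0], [0, 0, 0, 0, 0, 0], [0, 0, 0, 0, 0, 0], [0, 0, 0, 0, 0, 0], [0, 0, 0, 0, 0, 0]]

```text
time_s: 32.8
ee_pos: [0.4896, 0.2018, 0.1988]
eef_rot: [-3.142, -0.0, -3.065]
force: [0.1, -0.4, -2.5]
grip_width: 0.0158
grip_force: 50.0
```

```bash
python3 - <<'E'
from h import *
np.set_printoptions(suppress=True,precision=4)
a=.075; o=ctrl.get_obs(); print(o["ee_pos"],o["eef_rot"],o["grip_width"]); to([.4892,.2008,.154],np.pi+a)
im=save("wrist","w10"); cv2.imwrite("pics/w10c.png",cv2.resize(im[90:310,210:430,::-1],None,fx=2.6,fy=2.6,interpolation=cv2.INTER_CUBIC))
E
```

```text
[0.4896 0.2018 0.1988] [-3.1415 -0.0002 -3.0654] 0.015848995237293752
row [0.02, -0.03, 1.49] [-0.0, -0.0, 0.01] rows 1.1
```

View pics/w10c.png

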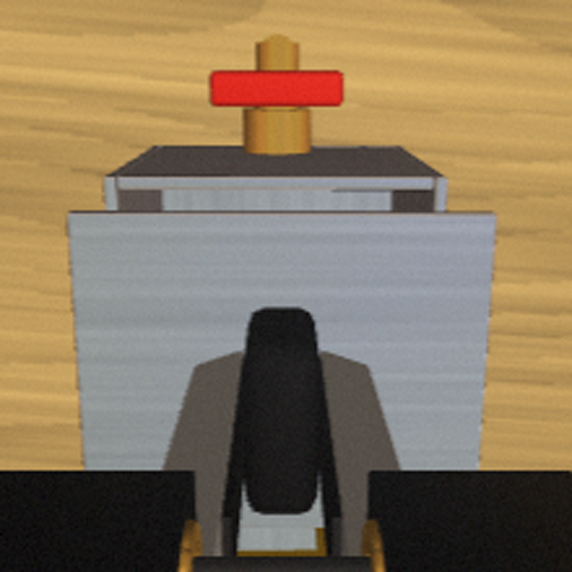

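The cover is held square over the tap end. Its front edge centre is at crop col 282 and the rim centre at 276, so the box is about 1.5 mm to −y. Lowering.

step_arm:
  plan:
    - [[0.02, -0.05, 0.3, 0, 0, 0], [0.02, -0.05, 0.6, 0, 0, 0], [0.02, -0.05, 0.8, 0, 0, 0], [0.02, -0.05, 1, 0, 0, 0], [0.02, -0.05, 1.2, 0, 0, 0], [0.02, -0.05, 1.35, 0, 0, 0], [0.02, -0.05, 1.47, 0, 0, 0], [0.02, -0.05, 1.5, 0, 0, 0]]

```text
time_s: 33.52
ee_pos: [0.4892, 0.1996, 0.1534]
eef_rot: [-3.141, -0.001, -3.067]
force: [-0.8, -0.4, 0.3]
grip_width: 0.0157
grip_force: 50.0
```

step_arm:
  plan:
    - [[0, 0, 0, 0, 0, 0], [0, 0, 0, 0, 0, 0], [0, 0, 0, 0, 0, 0]]

```text
time_s: 33.77
ee_pos: [0.4895, 0.1997, 0.1543]
eef_rot: [3.141, 0.001, -3.066]
force: [0.3, 0.5, -2.9]
grip_width: 0.0158
grip_force: 50.0
```

step_arm:
  plan:
    - [[0, 0, 0.04, 0, 0, 0], [0, 0, 0.06, 0, 0, 0], [0, 0, 0.06, 0, 0, 0], [0, 0, 0.06, 0, 0, 0]]

```text
time_s: 34.1
ee_pos: [0.4896, 0.1997, 0.1534]
eef_rot: [3.141, 0.001, -3.066]
force: [-2.9, -0.7, 8.2]
grip_width: 0.0156
grip_force: 50.0
```

step_arm:
  plan:
    - [[0, 0, 0, 0, 0, 0], [0, 0, 0, 0, 0, 0], [0, 0, 0, 0, 0, 0], [0, 0, 0, 0, 0, 0], [0, 0, -1, 0, 0, 0], [0, 0, -2.2, 0, 0, 0], [0, 0, -3.4, 0, 0, 0], [0, 0, -3.4, 0, 0, 0]]
  grip: 0.45

```text
time_s: 34.77
ee_pos: [0.4911, 0.2002, 0.261]
eef_rot: [3.139, 0.01, -3.066]
force: [0.1, 0.3, 0.3]
grip_width: 0.0421
grip_force: 0.0
```

step_arm:
  plan:
    - [[0.5, 0, -1, 0, 0, 0], [1, 0, -2, 0, 0, 0], [1, 0, -3, 0, 0, 0], [1, 0, -4, 0, 0, 0], [1, 0, -4, 0, 0, 0], [1, 0, -4, 0, 0, 0], [1, 0, -4, 0, 0, 0]]

```text
time_s: 35.35
ee_pos: [0.4593, 0.1973, 0.373]
eef_rot: [-3.141, -0.001, -3.066]
force: [-0.3, 0.3, -1.1]
grip_width: 0.0421
grip_force: 0.0
```

```bash
python3 - <<'E'
from h import *
im=save("wrist","w11"); o=ctrl.get_obs(); o=(np.array(o['ee_pos']),o['eef_rot']); print(o)
x,y,a=.5451,.204,.075; c,s=np.cos(a),np.sin(a)
q=lambda lx,ly,z:[x+c*lx-s*ly,y+s*lx+c*ly,z]
print(projw([q(-.098,-.051,.146),q(-.098,.051,.146),q(-.014,-.051,.146),q(-.014,.051,.146),q(0,-.045,.15),q(0,.045,.15),q(0,-.02,.192),q(0,.02,.192)],o).round(1).tolist())
b=cv2.resize(im[100:300,:440,::-1],None,fx=1.8,fy=1.8,interpolation=cv2.INTER_CUBIC); cv2.imwrite("pics/w11c.png",b)
E
```

```text
(array([0.45925778, 0.19729278, 0.37270976]), array([-3.14104751e+00, -2.02605294e-03, -3.06647441e+00]))
[[279.6, 165.5], [356.4, 165.4], [281.5, 225.2], [354.5, 225.1], [285.8, 235.6], [350.2, 235.6], [302.2, 248.0], [333.8, 248.0]]
```

View pics/w11c.png

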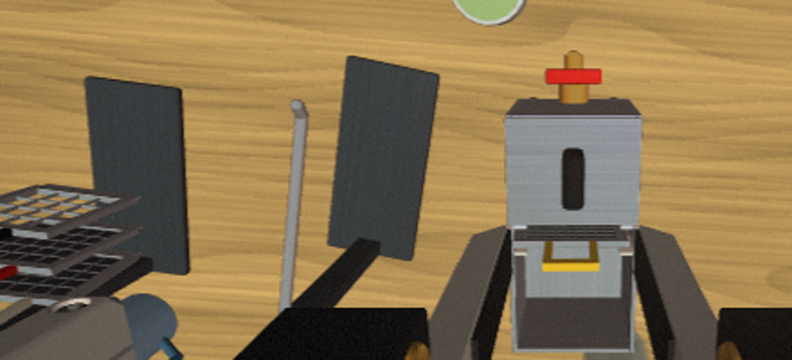

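The cover lies flush over the tap end at (280–356, 164–226), as predicted. Yellow is home at (285–351, 236), and the screens on the spare hook are undisturbed. Handing in.

```bash
python3 -c "
from h import *
print(ctrl.hand_in())"
```

```text
the job is handed in; nothing more can be done
None
```

I finished the changeover and handed the job in; the hand-in gave no verdict, but in the last pictures the black, red and white screens hang on the spare hook, the yellow one is fully home in the box and the cover lies squarely on the tap end.

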